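# Sort the stripped machine parts into their trays

### The job

Sort the five loose parts of the stripped sewing machine into the cream trays: the two belt pulleys into the round tray, the two link arms into the long tray, and the bearing block into the square tray. Lay every part flat on its tray's floor (the block standing on its foot), none on top of another or on a rim, and do not knock over or push aside the little oil bottle and the thread spool that stand among them.

Things in the scene. Friction and masses are not known exactly. Their poses are not given: they have to be found in the camera images.
- big_pulley_c (a point): The larger belt pulley: aluminium disc with a V groove round its rim, 46 mm in diameter, 22 mm high; about 80 g. Lies flat on the bench at the start. The point is its centre, half-way up; its z axis points up, the other axes mean nothing (round).
- small_pulley_c (a point): The smaller belt pulley, same look, 32 mm in diameter, 20 mm high; about 45 g. Lies flat on the bench at the start. The point is its centre, half-way up; its z axis points up, the other axes mean nothing (round).
- long_link_c (a point): The longer link arm: plain steel bar with round ends and a dark hole near each end, 76 mm long (its x axis), 16 mm wide (y), 16 mm high; about 110 g. Lies flat on the bench at the start. The point is its centre, half-way up; its z axis points up.
- short_link_c (a point): The shorter link arm, same look, 52 mm long (its x axis), 16 mm wide (y), 16 mm high; about 80 g. Lies flat on the bench at the start. The point is its centre, half-way up; its z axis points up.
- bearing_block_c (a point): Bearing block of dark steel: a foot 54 mm long (x), 28 mm wide (y), 10 mm high, and on it a round housing of 32 mm diameter whose bore (brass bush) runs along y; 32 mm high in all, and its two upright faces at y = -14 and +14 mm are flat; about 140 g. Lies flat on the bench at the start. The point is its centre, half-way up; its z axis points up.
- round_floor (a point): Round tray, inside diameter 148 mm. Fixed to the bench, moved about between starts. The point is the centre of its floor's upper face, which lies 3 mm above the bench; wall 3 mm thick, its rim 11 mm above its floor. Cream plastic.
- long_floor (a point): Long rectangular tray, inside 176 mm (its x axis) by 90 mm (y). Fixed to the bench, moved about between starts. The point is the centre of its floor's upper face, which lies 3 mm above the bench; wall 3 mm thick, its rim 11 mm above its floor. Cream plastic.
- square_floor (a point): Square tray, inside 110 mm by 110 mm, walls along its x and y axes. Fixed to the bench, moved about between starts. The point is the centre of its floor's upper face, which lies 3 mm above the bench; wall 3 mm thick, its rim 11 mm above its floor. Cream plastic.
- oil_c (a point): Bystander: little amber oil bottle with a black cap, standing loose, 26 mm in diameter, 65 mm high. The point is its centre, half-way up. Not to be knocked over or pushed aside.
- spool_c (a point): Bystander: thread spool with white thread and wooden ends, standing loose, 25 mm in diameter, 44 mm high. The point is its centre, half-way up. Not to be knocked over or pushed aside.
Things that resemble listed ones, but are neither listed nor needed, are in the scene too. Leave any pink look-alike of the part that bears small_pulley_c alone. What is shaped like the part that bears long_link_c but purple is not meant.

How it is judged (in metres and radians):
At the end, for the whole second after the job is handed in: Pulleys in the round tray, links in the long tray, block in the square tray: centre inside the walls, height within 4 mm of resting on the floor, pulleys and block upright (z axis within 0.15 rad), links level (x axis within 0.15 rad), let go and at rest (under 20 mm/s) (horizontal distance between each of big_pulley_c, small_pulley_c and round_floor below 0.072 m and z of big_pulley_c in the frame of round_floor between 0.007 and 0.015 m and angle between the z axis of each of big_pulley_c, small_pulley_c and the z axis of round_floor, either way round below 0.15 rad and linear speed of each of big_pulley, small_pulley, long_link, short_link, bearing_block below 0.02 m/s and contact force between each of big_pulley, small_pulley, long_link, short_link, bearing_block and the fingers below 0.1 N and z of small_pulley_c in the frame of round_floor between 0.006 and 0.014 m and x of long_link_c in the frame of long_floor between -0.088 and 0.088 m and y of long_link_c in the frame of long_floor between -0.045 and 0.045 m and z of long_link_c in the frame of long_floor between 0.004 and 0.012 m and angle between long_link_c's own x axis and vertical between 1.42 and 1.72 rad and x of short_link_c in the frame of long_floor between -0.088 and 0.088 m and y of short_link_c in the frame of long_floor between -0.045 and 0.045 m and z of short_link_c in the frame of long_floor between 0.004 and 0.012 m and angle between short_link_c's own x axis and vertical between 1.42 and 1.72 rad and x of bearing_block_c in the frame of square_floor between -0.055 and 0.055 m and y of bearing_block_c in the frame of square_floor between -0.055 and 0.055 m and z of bearing_block_c in the frame of square_floor between 0.012 and 0.02 m and angle between the z axis of bearing_block_c and the z axis of square_floor, either way round below 0.15 rad); the robot touches nothing.
It fails at once if the oil bottle is knocked over (tilted over 0.5 rad) or pushed aside (over 25 mm) (angle between oil_c's own z axis and vertical above 0.5 rad or distance of oil_c from where it was at the start of the episode above 0.025 m).
It fails at once if the thread spool is knocked over (tilted over 0.5 rad) or pushed aside (over 25 mm) (angle between spool_c's own z axis and vertical above 0.5 rad or distance of spool_c from where it was at the start of the episode above 0.025 m).
It also fails if it takes over 115 s, if anything falls off the work surface, if the arm or the gripper's body presses on something with over 40 N, if the wrist force passes 120 N, or if a joint passes its speed limit or range.

### The arm

A 6-joint arm with a two-finger parallel gripper is mounted at the origin on the work surface. World frame = base frame: x ahead of the robot, y to its left, z up, the work surface at z = 0. Lengths are in mm, angles in rad, forces in N, time in s.
With the tool pointing down it reaches from about 350 to 725 mm from the base axis. Payload 4.3 kg.
Tool frame: the origin (TCP) lies on the centre line of the jaws, within the pads' length; the fingertips stand 17 mm ahead of it and the grasp point (between the pads) lies 2 mm behind it; z points along the fingers, y is the direction in which the jaws open and shut (so a half turn about z gives the same grasp; the last joint's range is limited). The gripper opens to 85 mm and grips with 20 to 120 N. Pads are 22 mm wide; open, the fingers measure 114 mm over their backs; the gripper's body (76 mm by 85 mm) begins 54 mm behind the grasp point. The pads swing forward as they close: fully open they stand 13 mm farther back than shut.
Start: joints at [1.191, 0.377, 0.081, 1.274, 0, 1.46], TCP at [153.266, 554.236, 220.229] pointing down, gripper open.
Joint ranges: [-2.72, 2.72], [-0.84, 1.66], [-1.02, 1.22], [-1.77, 2.12], [-1.37, 1.28], [-3.14, 3.14]. Speed limits (rad/s): [2.57, 2.57, 3.14, 3.14, 3.14, 3.14].

### API

Orientations are given as a 3x3 rotation matrix whose columns are the frame's x, y, z axes.
In Python, from workcell import * gives the robot as it stands. The module is installed in compiled form; this text tells all that it offers.
- The arm moves only by the tool jog_arm, never from a script. Its argument "moves" is a list of rows, each a list of 2 entries, a list of its own where there are three numbers: the shift along the world's x, y, z in cm, then the turn, a rotation vector about the world's x, y, z in degrees. In form: [[[dx, dy, dz], [ax, ay, az]], ...]. A call has 1 to 10 rows; each row shifts and turns the commanded pose from where the row before left it; what a row does not reach is not made up. A row lasts 1/12 s, in which the tool goes at most 41.7 mm and 7.16 degrees, less where a joint would pass 70% of its speed; a pose out of reach is approached as far as the arm can. A call with a gripper value outside its range is refused whole. "jaw" is the finger opening in cm, from 0 to 8.54, set as the call begins (left out, the last holds). The fingers move at their own pace and stop on an object; "newtons" is the grip in N (left out, the last holds). Time passes only in rows, so rows that do not move let the fingers close. It gives the time, the measured TCP pose, the force and the opening at its end, in the units of the state.
- observe(): the state, without advancing time (a new reading comes with each control period).
- camera(name): name is "scene" or "top" or "wrist"; returns the picture (384x512x3 uint8, blue, green, red); there is no depth.
- camera_params(name): a dict with "K" (3x3 intrinsics, pixels), "pose" (4x4, takes a point from camera to world coordinates). Camera axes: x right, y down, z forward; pixel columns grow to the right and rows downward; lengths in mm; the calibration is good to about 2 mm. A picture is of the moment at which its call begins: read the wrist's pose just before it. camera_params takes no time and is no camera call; for the wrist camera it gives the pose at the moment of the call.
- finish_job(): hands the job in, once; it reports no verdict.
Trained networks look in the newest picture that a camera, given by its name, has taken for a name from the list of things; names that differ only in an ending like _2 or _b are one class to them, and where a whole thing is asked for, a point or a joint stands for the part that bears it (a point fixed in the world has none). Each returns a list of dicts, best first, with "conf" (0 to 1); they miss things now and then, are a little off and sometimes report something else, mostly with a low value. They report only what shows in the picture. A call takes as long as a camera call. They do not tell look-alikes from the thing itself.
- silhouettes(label, camera): "mask" (384x512 bool, what is visible of it) and "location" ([column, row] in pixels, amid what is visible of it).
- landmark_of(label, camera): "location" ([column, row] in pixels: a listed point, or the origin of a listed thing).
The state is a dict: "time": time; "joints": joint angles; "qvel": joint speeds; "joint_efforts": joint torques, N m; "tool_pos": TCP position; "tcp_rot": TCP orientation; "ft_force": force on the tool from outside, world axes, zero at the start; "wrist_torque": the same for the moment, N m; "grip_width": opening from 0.0 (shut) to 1.0 (fully open).
Only numpy, scipy, OpenCV 4.12 (cv2) and the standard library are available. Lean on these libraries where they do the work, as an engineer would, in place of code of your own. Each camera call takes 0.05 s, during which the arm holds its last target.

## Working session

There is one attempt and no reset: what is moved stays moved. The work goes in short steps, Python scripts to look and compute and a tool call to move; the robot and the scene stay as the last step left them, time stands still between calls to the robot, and variables do not carry over. Pictures are saved under pics/ and viewed, and the job is handed in when it is done.

Besides the shell and the picture viewer there is one more tool, called after "Call:" by a JSON object that holds its "method" and its "body", one argument or row to a line. jog_arm: Moves the arm, as the interface text tells. Its arguments: {"type":"object","properties":{"moves":{"type":"array"},"jaw":{"type":"number"},"newtons":{"type":"number"}},"required":["moves"]}

```bash
mkdir -p pics; python3 - <<'E'
from workcell import *
import cv2
o=observe();print(o)
for n in("scene","top","wrist"):
    im=camera(n);cv2.imwrite(f"pics/{n}0.png",im)
    p=camera_params(n);print(n,p["K"].round(1).tolist(),p["pose"].round(3).tolist())
E
```

```text
{'time': 0.0, 'joints': array([ 1.19070165e+00,  3.78091359e-01,  7.95883099e-02,  1.27440426e+00,
       -1.20767413e-05,  1.46050577e+00]), 'qvel': array([-0.00143429,  0.0003593 , -0.00091337, -0.00013688, -0.00151531,
        0.00050483]), 'joint_efforts': array([ 9.45415268e-04, -4.63602519e+01,  2.69876450e+01,  2.08529789e-02,
       -1.93082392e-04,  8.84123580e-06]), 'tool_pos': array([152.99288411, 553.54494723, 219.23020462]), 'tcp_rot': array([[-9.63823044e-01,  2.66541824e-01, -7.71976369e-04],
       [ 2.66542851e-01,  9.63821066e-01, -1.96479863e-03],
       [ 2.20346077e-04, -2.09948298e-03, -9.99997772e-01]]), 'ft_force': array([-0.03224238, -0.69792702, -0.43014276]), 'wrist_torque': array([-0.02645935, -0.03989396,  0.02192381]), 'grip_width': 1.000698333050962}
scene [[428.7, 0.0, 259.4], [0.0, 428.7, 187.2], [0.0, 0.0, 1.0]] [[0.75, 0.429, -0.503, 985.811], [0.661, -0.465, 0.589, -612.028], [0.019, -0.775, -0.632, 696.474], [0.0, 0.0, 0.0, 1.0]]
top [[429.5, 0.0, 257.5], [0.0, 429.5, 196.0], [0.0, 0.0, 1.0]] [[0.023, -0.999, 0.047, 445.745], [-1.0, -0.023, 0.006, -32.964], [-0.005, -0.047, -0.999, 1032.015], [0.0, 0.0, 0.0, 1.0]]
wrist [[317.4, 0.0, 256.4], [0.0, 317.4, 193.7], [0.0, 0.0, 1.0]] [[0.266, 0.915, 0.304, 73.504], [0.964, -0.252, -0.087, 575.918], [-0.003, 0.316, -0.949, 373.179], [0.0, 0.0, 0.0, 1.0]]
```

View pics/scene0.png

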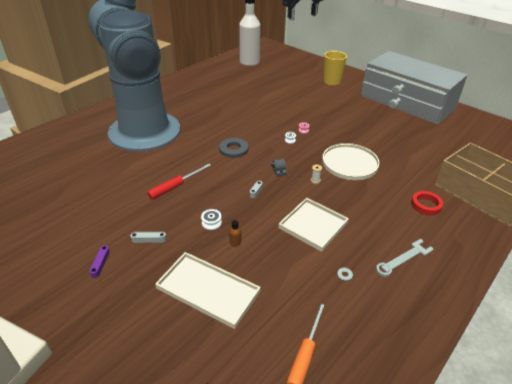

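View pics/top0.png

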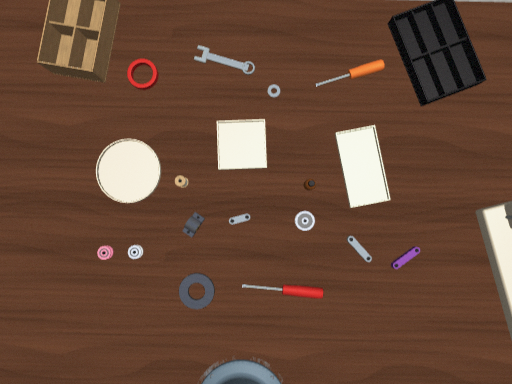

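View pics/wrist0.png

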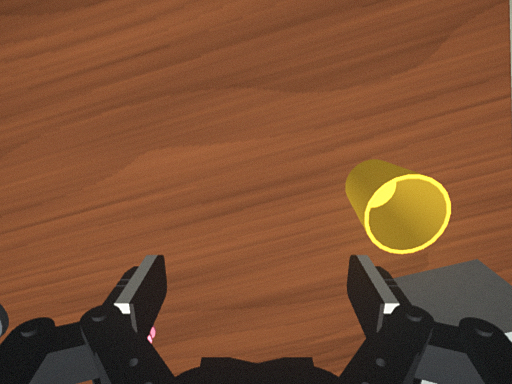

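The top view shows all the things that matter:

| Thing | Pixel in top view |
|---|---|
| round tray | (128,170) |
| square tray | (242,145) |
| long tray | (363,166) |
| block | (193,224) |
| short link | (240,219) |
| big pulley | (305,221) |
| long link, steel | (360,249) |
| purple look-alike link | (406,258) |
| small pulley, white/grey | (135,252) |
| pink look-alike pulley | (105,252) |
| spool | (181,181) |
| oil bottle | (310,184) |

```bash
cat > h.py <<'E'
import numpy as np, cv2
from workcell import *
def ray(cam,px,z,P=None):
    p=P or camera_params(cam);K=p["K"];T=p["pose"]
    d=T[:3,:3]@np.linalg.solve(K,[px[0],px[1],1.0]);o=T[:3,3]
    return o+d*(z-o[2])/d[2]
Z=dict(big_pulley_c=11,small_pulley_c=10,long_link_c=8,short_link_c=8,bearing_block_c=16,round_floor=3,long_floor=3,square_floor=3,oil_c=32.5,spool_c=22)
E
python3 - <<'E'
from h import *
for cam in("top","scene"):
    im=camera(cam)
    for n,z in Z.items():
        for r in landmark_of(n,cam)[:3]:
            print(cam,n,round(r["conf"],2),np.round(r["location"],1),ray(cam,r["location"],z).round(1))
    if cam=="top":
        for n in("long_link_c","short_link_c","bearing_block_c","big_pulley_c","small_pulley_c"):
            for r in silhouettes(n,cam)[:3]:
                ys,xs=np.nonzero(r["mask"]);
                W=np.array([ray(cam,(x,y),Z[n]*1.5)[:2] for x,y in zip(xs,ys)]).astype(np.float32)
                rc=cv2.minAreaRect(W);C=np.cov(W.T);w,v=np.linalg.eigh(C)
                print(n,round(r["conf"],2),len(xs),r["location"],W.mean(0).round(1),"rect",np.round(rc[0],1),np.round(rc[1],1),"pca deg",np.degrees(np.arctan2(v[1,1],v[0,1])).round(1),(4*np.sqrt(w)).round(1))
print(observe()["time"])
E
```

```text
top big_pulley_c 0.76 [303.8 220.2] [ 438.7 -137.9   11. ]
top big_pulley_c 0.27 [238.1 144.2] [616.7  22.6  11. ]
top small_pulley_c 0.7 [192.4 225.7] [419.5 126.3  10. ]
top small_pulley_c 0.64 [103.2 254.7] [346.  335.9  10. ]
top small_pulley_c 0.59 [126.2 172.7] [542.3 288.6  10. ]
top long_link_c 0.82 [405.5 256.6] [ 358.2 -380.3    8. ]
top long_link_c 0.72 [360.2 246.7] [ 379.  -272.9    8. ]
top short_link_c 0.49 [239.2 217.5] [441.5  15.7   8. ]
top bearing_block_c 0.52 [194.  223.8] [424.2 121.8  16. ]
top round_floor 0.9 [127.3 171.1] [546.9 288.3   3. ]
top long_floor 0.72 [363.4 166. ] [ 572.  -279.5    3. ]
top square_floor 0.78 [238.3 143.9] [618.8  22.6   3. ]
top oil_c 0.52 [126.2 170. ] [546.5 281.8  32.5]
top oil_c 0.43 [309.4 184.9] [ 521.3 -147.2   32.5]
top spool_c 0.58 [177.8 179.6] [527.6 162.2  22. ]
long_link_c 0.56 251 [358.5, 250.0] [ 373.5 -269.2] rect [ 373.9 -269.2] [76.2 20.1] pca deg 45.2 [21.6 84. ]
long_link_c 0.52 274 [405.2, 257.0] [ 356.4 -378.1] rect [ 356.4 -377.8] [20.9 77.4] pca deg 126.0 [23.  85.5]
short_link_c 0.46 132 [241.4, 218.3] [438
[... 853 characters left out ...]
. ]
scene long_link_c 0.69 [147.6 236.1] [ 368.9 -266.6    8. ]
scene long_link_c 0.57 [100.6 260.3] [ 353.7 -375.2    8. ]
scene short_link_c 0.42 [254.3 187.6] [429.3  19.8   8. ]
scene bearing_block_c 0.73 [277.9 166. ] [421.2 123.3  16. ]
scene bearing_block_c 0.39 [288.1 134.9] [344.8 263.6  16. ]
scene round_floor 0.62 [348.4 163.7] [546.6 278.2   3. ]
scene long_floor 0.66 [206.2 288.3] [ 565.6 -274.5    3. ]
scene square_floor 0.77 [311.7 223.6] [611.7  16.5   3. ]
scene square_floor 0.63 [315.4 172.7] [503.5 182.4   3. ]
scene oil_c 0.59 [236.3 230.4] [ 518.6 -138.8   32.5]
scene oil_c 0.41 [210.1 215.1] [ 441.2 -143.6   32.5]
scene spool_c 0.43 [314.7 176.3] [524.4 146.8  22. ]
1.5
```

```bash
python3 - <<'E'
import cv2
im=cv2.imread("pics/top0.png")
a=cv2.resize(im[200:280,85:285],None,fx=3,fy=3,interpolation=cv2.INTER_CUBIC)
b=cv2.resize(im[200:280,260:460],None,fx=3,fy=3,interpolation=cv2.INTER_CUBIC)
cv2.imwrite("pics/crop1.png",cv2.vconcat([a,b]))
E
```

```text
(no output)
```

View pics/crop1.png

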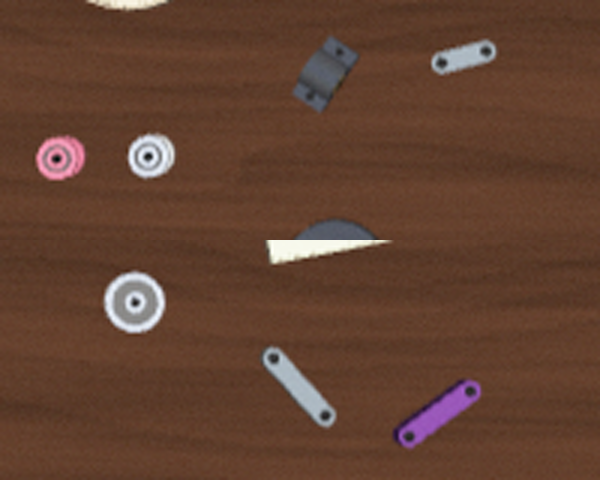

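The steel bar at (360,249) is long_link and the purple one at (406,258) is excluded. The white/grey pulley at (135,252) is small_pulley and the pink one at (105,252) is excluded. Next I refine the positions by colour segmentation on the saved top picture.

```bash
python3 - <<'E'
from h import *
im=cv2.imread("pics/top0.png").astype(int)
sat=(im[...,2]-im[...,0])  # wood: red>blue strongly
seeds=dict(big_pulley_c=(305,221,16),small_pulley_c=(135,252,13),long_link_c=(360,249,19),short_link_c=(240,219,15),bearing_block_c=(193,224,18))
P=camera_params("top")
for n,(u,v,r) in seeds.items():
    s=np.zeros(sat.shape,bool);s[v-r:v+r+1,u-r:u+r+1]=1
    m=(s&(sat<22)).astype(np.uint8)
    k,l,st,c=cv2.connectedComponentsWithStats(m); i=1+np.argmax(st[1:,4]); ys,xs=np.nonzero(l==i)
    W=np.array([ray("top",(x,y),Z[n]*1.2,P)[:2] for x,y in zip(xs,ys)]).astype(np.float32)
    rc=cv2.minAreaRect(W);w,vv=np.linalg.eigh(np.cov(W.T))
    print(n,len(xs),c[i].round(1),W.mean(0).round(1),"rect",np.round(rc,1) if 0 else (np.round(rc[0],1),np.round(rc[1],1),round(rc[2],1)),"pca",np.degrees(np.arctan2(vv[1,1],vv[0,1])).round(1))
m0=((im.min(2)>150)).astype(np.uint8)
k,l,st,c=cv2.connectedComponentsWithStats(m0)
for i in range(1,k):
    if st[i,4]>800:
        ys,xs=np.nonzero(l==i)
        W=np.array([ray("top",(x,y),10,P)[:2] for x,y in zip(xs,ys)]).astype(np.float32)
        rc=cv2.minAreaRect(W);print("tray",c[i].round(1),W.mean(0).round(1),np.round(rc[0],1),np.round(rc[1],1),round(rc[2],1))
E
```

```text
big_pulley_c 329 [304.5 220.3] [ 438.6 -139.2] rect (array([ 439.2, -139.3]), array([47.3, 45. ]), 1.1) pca -179.6
small_pulley_c 177 [135.  251.5] [355.6 260.2] rect (array([355.5, 260.1]), array([30.7, 33.2]), 2.0) pca 112.3
long_link_c 246 [358.8 248.4] [ 375.1 -269.3] rect (array([ 374.8, -269.7]), array([78.1, 18.4]), 43.1) pca -136.4
short_link_c 152 [239.2 218.5] [439.1  15.6] rect (array([439.4,  15.2]), array([17.3, 51.9]), 15.4) pca 106.5
bearing_block_c 288 [192.7 223.9] [424.  124.3] rect (array([424. , 124.6]), array([30.8, 54. ]), 57.8) pca 147.7
tray [241.2 143.8] [618.   15.2] [618.1  15.3] [117.7 116. ] 3.4
tray [361.9 166. ] [ 571.1 -274.3] [ 571.7 -275.6] [183.8  96.9] 12.3
tray [128.2 170.7] [547.4 284.1] [547.9 285.8] [151.3 151.3] 1.3
tray [501.2 244.1] [ 393.2 -605.2] [ 363.3 -619.5] [242.6  52.8] 15.7
```

Call:
{"method": "jog_arm", "body": {
  "moves": [
    [[2.0, -2.9, -0.7], [0, 0, 0]],
    [[2.0, -2.9, -0.7], [0, 0, 0]],
    [[2.0, -2.9, -0.7], [0, 0, 0]],
    [[2.0, -2.9, -0.7], [0, 0, 0]],
    [[2.0, -2.9, -0.7], [0, 0, 0]],
    [[2.0, -2.9, -0.7], [0, 0, 0]],
    [[2.0, -2.9, -0.7], [0, 0, 0]],
    [[2.0, -2.9, -0.7], [0, 0, 0]],
    [[2.2, -3.1, -0.7], [0, 0, 0]],
    [[2.1, -3.1, -0.7], [0, 0, 0]]
  ],
  "jaw": 6,
  "newtons": 40
}}

```text
time: 2.33
tool_pos: [357.1, 258.8, 150.2]
tcp_rot: [[-0.964, 0.266, 0.001], [0.266, 0.964, 0.001], [-0.001, 0.001, -1.0]]
ft_force: [0.2, 0.3, 0.9]
grip_width: 0.704
```

```bash
cat > look.py <<'E'
import sys
from h import *
o=observe();P=camera_params("wrist");im=camera("wrist");cv2.imwrite(f"pics/{sys.argv[1]}.png",im)
print(o["time"],o["tool_pos"].round(1),o["ft_force"].round(1),o["grip_width"].round(3),"yaw_y",np.degrees(np.arctan2(o["tcp_rot"][1,1],o["tcp_rot"][0,1])).round(1))
def proj(p):
    q=np.linalg.inv(P["pose"])@np.r_[p,1];q=P["K"]@q[:3];return (q[:2]/q[2]).round(1)
for n in sys.argv[2:]:
    for r in landmark_of(n,"wrist")[:2]: print(n,round(r["conf"],2),np.round(r["location"],1),ray("wrist",r["location"],Z[n],P).round(1))
    for r in silhouettes(n,"wrist")[:2]:
        ys,xs=np.nonzero(r["mask"])
        W=np.array([ray("wrist",(x,y),Z[n]*1.5,P)[:2] for x,y in zip(xs,ys)]).astype(np.float32)
        rc=cv2.minAreaRect(W);print("  sil",round(r["conf"],2),np.round(rc[0],1),np.round(rc[1],1),round(rc[2],1))
E
python3 look.py w1 small_pulley_c
```

```text
Traceback (most recent call last):
  File "look.py", line 4, in <module>
    print(o["time"],o["tool_pos"].round(1),o["ft_force"].round(1),o["grip_width"].round(3),"yaw_y",np.degrees(np.arctan2(o["tcp_rot"][1,1],o["tcp_rot"][0,1])).round(1))
                                                                  ^^^^^^^^^^^^^^^^^^^^^
AttributeError: 'float' object has no attribute 'round'
```

View pics/w1.png

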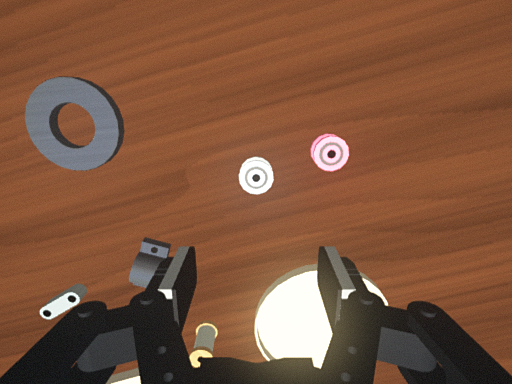

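The wrist view shows the white pulley at (256,176), centred between the fingers. The pink one at (330,153) lies to the right.

```bash
sed -i 's/o\["grip_width"\].round(3)/round(o["grip_width"],3)/' look.py; python3 look.py w2 small_pulley_c; python3 - <<'E'
from h import *
print(ray("wrist",(256,176),16))
E
```

```text
2.3833 [360.3 253.4 149. ] [ 2.8 -4.1 -1.5] 0.702 yaw_y 74.2
small_pulley_c 0.87 [334.4 149.3] [352.5 329.6  10. ]
small_pulley_c 0.75 [259.4 170.4] [353.1 257.2  10. ]
  sil 0.91 [352.3 259.5] [30.9 34.5] 74.2
  sil 0.91 [349.1 329.2] [33.4 34.8] 79.7
[352.15283876 259.92924713  16.        ]
```

Call:
{"method": "jog_arm", "body": {
  "moves": [
    [[-0.2, 0, 0], [0, 0, 0]],
    [[0, 0, -3], [0, 0, 0]],
    [[0, 0, -3], [0, 0, 0]],
    [[0, 0, -2.5], [0, 0, 0]],
    [[0, 0, 0], [0, 0, 0]],
    [[0, 0, 0], [0, 0, 0]]
  ]
}}

```text
time: 3.03
tool_pos: [352.2, 260.6, 64.7]
tcp_rot: [[-0.965, 0.264, -0.003], [0.264, 0.965, -0.001], [0.002, -0.002, -1.0]]
ft_force: [1.1, -0.5, 0.6]
grip_width: 0.701
```

Call:
{"method": "jog_arm", "body": {
  "moves": [
    [[0.1, 0, -2], [0, 0, 0]],
    [[0, 0, -1.4], [0, 0, 0]],
    [[0, 0, -1.0], [0, 0, 0]],
    [[0, 0, 0], [0, 0, 0]],
    [[0, 0, 0], [0, 0, 0]],
    [[0, 0, 0], [0, 0, 0]]
  ]
}}

```text
time: 3.53
tool_pos: [356.5, 261.3, 22.9]
tcp_rot: [[-0.964, 0.266, 0.003], [0.266, 0.964, 0.001], [-0.002, 0.002, -1.0]]
ft_force: [-0.2, 0.2, -0.0]
grip_width: 0.705
```

Call:
{"method": "jog_arm", "body": {
  "moves": [
    [[0, 0, 0], [0, 0, 0]],
    [[0, 0, 0], [0, 0, 0]],
    [[0, 0, 0], [0, 0, 0]],
    [[0, 0, 0], [0, 0, 0]],
    [[0, 0, 0], [0, 0, 0]],
    [[0, 0, 0], [0, 0, 0]]
  ],
  "jaw": 2
}}

```text
time: 4.03
tool_pos: [355.2, 260.2, 21.3]
tcp_rot: [[-0.964, 0.267, -0.0], [0.267, 0.964, 0.0], [0.0, 0.0, -1.0]]
ft_force: [-0.4, 0.1, 0.4]
grip_width: 0.237
```

```bash
python3 look.py w3 small_pulley_c
```

```text
4.0333 [355.2 260.2  21.3] [-0.4  0.1  0.4] 0.237 yaw_y 74.5
small_pulley_c 0.74 [252.9 237.8] [353.7 258.3  10. ]
small_pulley_c 0.67 [373.5 200.5] [349.5 328.5  10. ]
  sil 0.86 [352.1 260.3] [39.1 31.3] 4.1
  sil 0.61 [348.7 329.2] [41.  31.8] 39.5
```

View pics/w3.png

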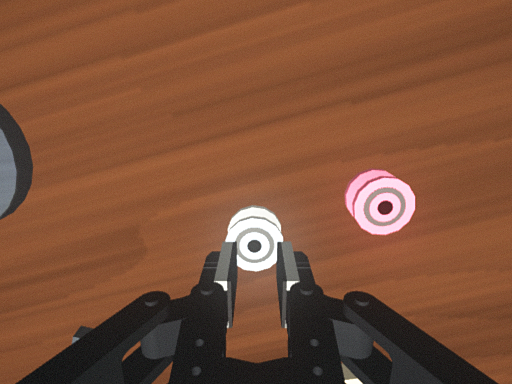

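```bash
python3 - <<'E'
from h import *
o=observe();P=camera_params("wrist");R=o["tcp_rot"];t=o["tool_pos"]
def proj(p):
    q=np.linalg.inv(P["pose"])@np.r_[p,1];q=P["K"]@q[:3];return (q[:2]/q[2]).round(1)
print("tool x",R[:,0],"cam",P["pose"][:3,3]-t)
for y in(-10,10,-16,16):
  for z in(-10,0,17):
    print(y,z,[proj(t+R@np.array([x,y,z])).tolist() for x in(-11,0,11)])
print("pulley top centre from pic", ray("wrist",(254,246),20))
E
python3 - <<'E'
import cv2
im=cv2.imread("pics/w3.png")[190:340,170:340]
cv2.imwrite("pics/w3c.png",cv2.resize(im,None,fx=4,fy=4,interpolation=cv2.INTER_CUBIC))
E
```

```text
tool x [-9.63802067e-01  2.66618757e-01  1.20399757e-04] cam [-79.62283976  21.98712224 153.70205826]
-10 -10 [[237.7, 276.8], [237.3, 258.2], [236.9, 238.7]]
-10 0 [[238.7, 266.6], [238.4, 248.8], [238.0, 230.2]]
-10 17 [[240.3, 251.5], [240.0, 235.0], [239.7, 217.8]]
10 -10 [[276.0, 276.8], [276.4, 258.2], [276.8, 238.8]]
10 0 [[274.9, 266.6], [275.3, 248.8], [275.7, 230.3]]
10 17 [[273.4, 251.6], [273.7, 235.0], [274.1, 217.8]]
-16 -10 [[226.2, 276.8], [225.6, 258.1], [224.9, 238.7]]
-16 0 [[227.9, 266.5], [227.3, 248.8], [226.7, 230.2]]
-16 17 [[230.3, 251.5], [229.8, 235.0], [229.4, 217.8]]
16 -10 [[287.4, 276.8], [288.1, 258.2], [288.8, 238.8]]
16 0 [[285.8, 266.6], [286.4, 248.8], [287.0, 230.3]]
16 17 [[283.4, 251.6], [283.9, 235.0], [284.4, 217.9]]
pulley top centre from pic [353.76842843 258.95023411  20.        ]
```

View pics/w3c.png

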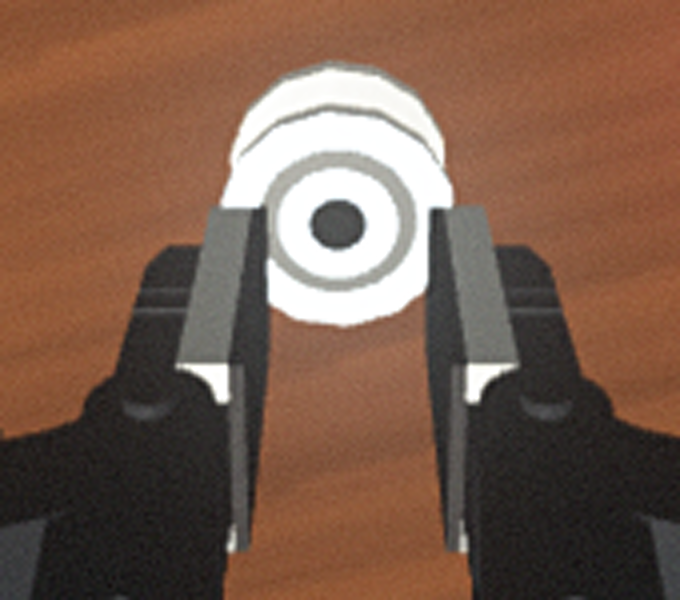

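```bash
python3 - <<'E'
from h import *
im=camera("scene");cv2.imwrite("pics/s1.png",cv2.resize(im[60:160,230:380],None,fx=5,fy=5,interpolation=cv2.INTER_CUBIC))
E
```

```text
(no output)
```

View pics/s1.png

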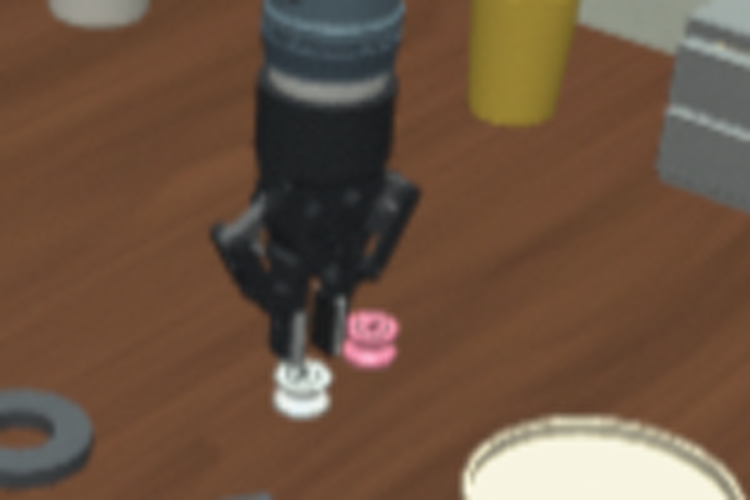

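```bash
python3 - <<'E'
from h import *
o=observe();t=o["tool_pos"];R=o["tcp_rot"];P=camera_params("scene")
def proj(p):
    q=np.linalg.inv(P["pose"])@np.r_[p,1];q=P["K"]@q[:3];q=q[:2]/q[2];return ((q-[230,60])*5).round(0)
for s in(-1,1):
  for z in(17,0,-15,-30): print(s,z,[proj(t+R@np.array([x,s*(10+5),z])).tolist() for x in(-11,11)])
print("pulley",proj([354,260,0]),proj([354,260,20]))
print("pink",proj([350,330,0]),proj([350,330,20]))
print(o["joints"].round(3))
E
```

```text
-1 17 [[290.0, 416.0], [268.0, 399.0]]
-1 0 [[292.0, 392.0], [270.0, 374.0]]
-1 -15 [[293.0, 370.0], [271.0, 353.0]]
-1 -30 [[295.0, 347.0], [273.0, 330.0]]
1 17 [[331.0, 402.0], [309.0, 385.0]]
1 0 [[333.0, 377.0], [311.0, 360.0]]
1 -15 [[335.0, 355.0], [312.0, 338.0]]
1 -30 [[337.0, 333.0], [314.0, 316.0]]
pulley [297. 406.] [299. 377.]
pink [363. 357.] [366. 329.]
[ 0.488  0.287 -0.616  0.668  0.     0.758]
```

Both cameras show the fingertips over the pulley, about 30 mm higher than the stated geometry gives, and the jaws closed on nothing. I'll reopen and go down in small steps, watching the force.

Call:
{"method": "jog_arm", "body": {
  "moves": [
    [[0, 0, 0], [0, 0, 0]],
    [[0, 0, 0], [0, 0, 0]],
    [[0, 0, 0], [0, 0, 0]],
    [[0, 0, 0], [0, 0, 0]],
    [[0, 0, -0.3], [0, 0, 0]],
    [[0, 0, -0.3], [0, 0, 0]],
    [[0, 0, 0], [0, 0, 0]],
    [[0, 0, 0], [0, 0, 0]]
  ],
  "jaw": 6
}}

```text
time: 4.9
tool_pos: [354.9, 260.1, 14.9]
tcp_rot: [[-0.964, 0.267, -0.001], [0.267, 0.964, -0.0], [0.001, -0.0, -1.0]]
ft_force: [-0.6, 1.6, 0.5]
grip_width: 0.704
```

Call:
{"method": "jog_arm", "body": {
  "moves": [
    [[0, 0, -0.3], [0, 0, 0]],
    [[0, 0, -0.3], [0, 0, 0]],
    [[0, 0, 0], [0, 0, 0]],
    [[0, 0, 0], [0, 0, 0]]
  ]
}}

```text
time: 5.23
tool_pos: [355.0, 260.1, 9.0]
tcp_rot: [[-0.964, 0.267, -0.0], [0.267, 0.964, -0.0], [0.0, -0.0, -1.0]]
ft_force: [0.5, -0.5, -0.1]
grip_width: 0.703
```

```bash
python3 look.py w4;python3 - <<'E'
from h import *
im=camera("scene");cv2.imwrite("pics/s2.png",cv2.resize(im[60:160,230:380],None,fx=5,fy=5,interpolation=cv2.INTER_CUBIC))
E
```

```text
5.2333 [355.  260.1   9. ] [ 0.5 -0.5 -0.1] 0.703 yaw_y 74.5
```

View pics/s2.png

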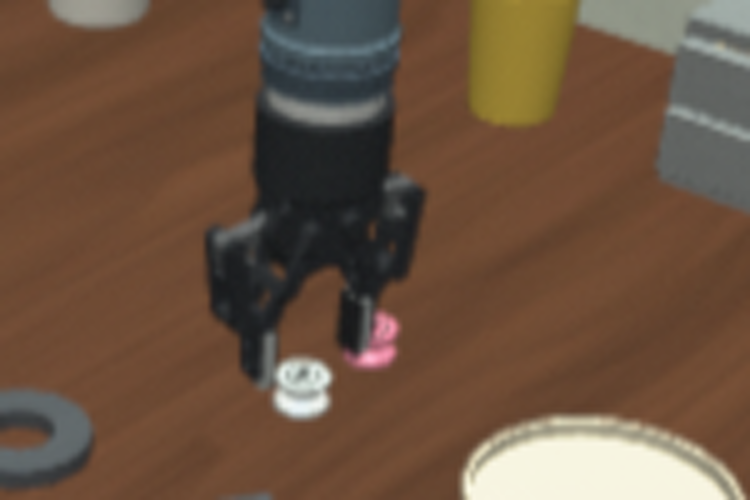

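View pics/w4.png

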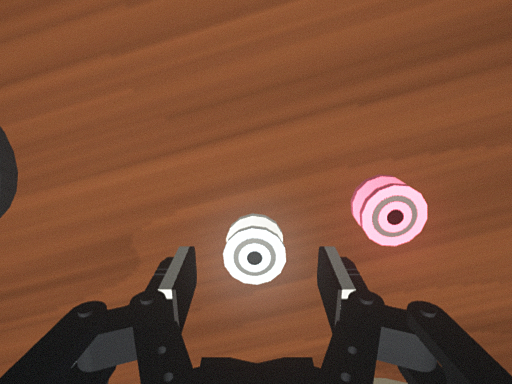

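```bash
python3 - <<'E'
from h import *
o=observe();t=o["tool_pos"];R=o["tcp_rot"]
def proj(c,p):
    P=camera_params(c);q=np.linalg.inv(P["pose"])@np.r_[p,1];q=P["K"]@q[:3];return q[:2]/q[2]
for x in(-11,0,11):
  for z in(17,0,-10,-20,-30):
    p=[t+R@np.array([x,s*32,z]) for s in(-1,1)]
    print(x,z,"wrist",[proj("wrist",q).round(0).tolist() for q in p],"scene crop",[((proj("scene",q)-[230,60])*5).round(0).tolist() for q in p])
E
```

```text
-11 17 wrist [[204.0, 251.0], [310.0, 252.0]] scene crop [[265.0, 442.0], [352.0, 410.0]]
-11 0 wrist [[199.0, 267.0], [315.0, 267.0]] scene crop [[267.0, 418.0], [355.0, 386.0]]
-11 -10 wrist [[196.0, 277.0], [318.0, 277.0]] scene crop [[268.0, 403.0], [356.0, 372.0]]
-11 -20 wrist [[192.0, 288.0], [322.0, 288.0]] scene crop [[269.0, 388.0], [357.0, 357.0]]
-11 -30 wrist [[188.0, 301.0], [326.0, 301.0]] scene crop [[270.0, 374.0], [359.0, 343.0]]
0 17 wrist [[203.0, 235.0], [311.0, 235.0]] scene crop [[255.0, 433.0], [341.0, 402.0]]
0 0 wrist [[198.0, 249.0], [316.0, 249.0]] scene crop [[256.0, 409.0], [343.0, 378.0]]
0 -10 wrist [[194.0, 258.0], [319.0, 258.0]] scene crop [[257.0, 394.0], [345.0, 364.0]]
0 -20 wrist [[191.0, 269.0], [323.0, 269.0]] scene crop [[258.0, 380.0], [346.0, 349.0]]
0 -30 wrist [[186.0, 281.0], [328.0, 281.0]] scene crop [[259.0, 365.0], [347.0, 334.0]]
11 17 wrist [[202.0, 218.0], [312.0, 218.0]] scene crop [[244.0, 424.0], [330.0, 393.0]]
11 0 wrist [[197.0, 230.0], [317.0, 230.0]] scene crop [[245.0, 400.0], [332.0, 369.0]]
11 -10 wrist [[193.0, 239.0], [321.0, 239.0]] scene crop [[246.0, 385.0], [333.0, 355.0]]
11 -20 wrist [[189.0, 248.0], [325.0, 248.0]] scene crop [[247.0, 371.0], [335.0, 341.0]]
11 -30 wrist [[184.0, 259.0], [329.0, 259.0]] scene crop [[248.0, 356.0], [336.0, 326.0]]
```

The measured tips lie about 20 mm *behind* the reported TCP at 60 mm opening, and about 13 mm behind at 20 mm. That puts them around 28 mm shorter than the text says. I go lower under force watch.

Call:
{"method": "jog_arm", "body": {
  "moves": [
    [[0, 0, -0.6], [0, 0, 0]],
    [[0, 0, -0.6], [0, 0, 0]],
    [[0, 0, -0.5], [0, 0, 0]],
    [[0, 0, 0], [0, 0, 0]],
    [[0, 0, 0], [0, 0, 0]]
  ]
}}

```text
time: 5.75
tool_pos: [354.6, 259.9, -8.4]
tcp_rot: [[-0.964, 0.267, -0.001], [0.267, 0.964, -0.001], [0.001, -0.001, -1.0]]
ft_force: [0.2, 0.2, 0.7]
grip_width: 0.703
```

Call:
{"method": "jog_arm", "body": {
  "moves": [
    [[0, 0, 0], [0, 0, 0]],
    [[0, 0, 0], [0, 0, 0]],
    [[0, 0, 0], [0, 0, 0]],
    [[0, 0, 0], [0, 0, 0]],
    [[0, 0, 0], [0, 0, 0]]
  ],
  "jaw": 2.4
}}

```text
time: 6.17
tool_pos: [355.6, 260.4, -7.4]
tcp_rot: [[-0.964, 0.267, 0.001], [0.267, 0.964, 0.0], [-0.001, 0.001, -1.0]]
ft_force: [-0.6, -0.4, 5.0]
grip_width: 0.354
```

It stopped at 30 mm, so it is holding the pulley. Lifting.

Call:
{"method": "jog_arm", "body": {
  "moves": [
    [[0, 0, 1], [0, 0, 0]],
    [[0, 0, 2], [0, 0, 0]],
    [[0, 0, 3], [0, 0, 0]],
    [[0, 0, 3], [0, 0, 0]],
    [[0, 0, 2], [0, 0, 0]],
    [[0, 0, 0], [0, 0, 0]]
  ]
}}

```text
time: 6.67
tool_pos: [358.3, 261.9, 106.3]
tcp_rot: [[-0.964, 0.266, 0.007], [0.266, 0.964, 0.004], [-0.006, 0.006, -1.0]]
ft_force: [1.3, 0.8, -0.7]
grip_width: 0.353
```

```bash
python3 look.py w5
```

```text
6.6667 [358.3 261.9 106.3] [ 1.3  0.8 -0.7] 0.353 yaw_y 74.5
```

View pics/w5.png

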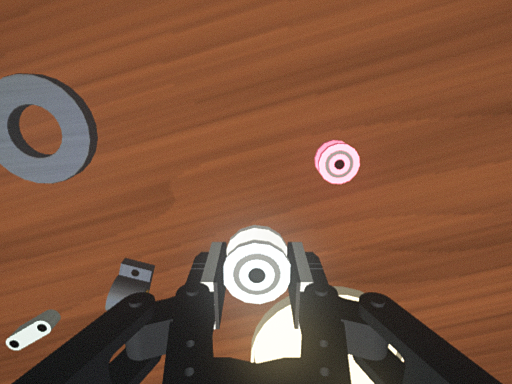

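Call:
{"method": "jog_arm", "body": {
  "moves": [
    [[3.2, 0.2, -0.5], [0, 0, 0]],
    [[3.2, 0.2, -0.5], [0, 0, 0]],
    [[3.2, 0.2, -0.5], [0, 0, 0]],
    [[3.2, 0.2, -0.5], [0, 0, 0]],
    [[3.3, 0.3, -0.5], [0, 0, 0]],
    [[3.3, 0.3, -1], [0, 0, 0]],
    [[3.2, 0.2, -1], [0, 0, 0]],
    [[0, 0, -1], [0, 0, 0]],
    [[0, 0, -1], [0, 0, 0]],
    [[0, 0, 0], [0, 0, 0]]
  ]
}}

```text
time: 7.55
tool_pos: [577.7, 275.0, 32.8]
tcp_rot: [[-0.964, 0.267, -0.007], [0.267, 0.964, -0.002], [0.007, -0.004, -1.0]]
ft_force: [-0.9, -0.1, -1.6]
grip_width: 0.356
```

```bash
python3 look.py w6;python3 - <<'E'
from h import *
im=camera("scene");cv2.imwrite("pics/s3.png",cv2.resize(im[80:200,280:430],None,fx=5,fy=5,interpolation=cv2.INTER_CUBIC))
E
```

```text
7.55 [577.7 275.   32.8] [-0.9 -0.1 -1.6] 0.356 yaw_y 74.5
```

View pics/w6.png

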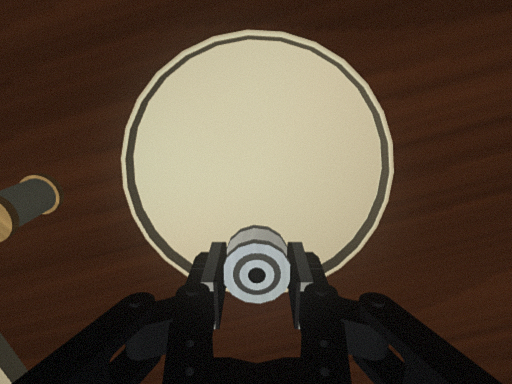

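View pics/s3.png

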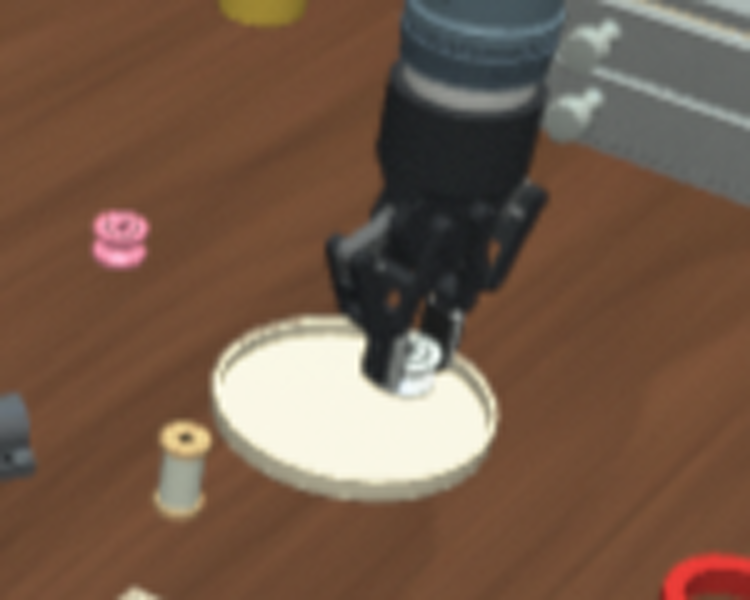

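Call:
{"method": "jog_arm", "body": {
  "moves": [
    [[0, 0, -1.5], [0, 0, 0]],
    [[0, 0, -1.2], [0, 0, 0]],
    [[0, 0, -0.8], [0, 0, 0]],
    [[0, 0, -0.3], [0, 0, 0]],
    [[0, 0, -0.2], [0, 0, 0]],
    [[0, 0, 0], [0, 0, 0]],
    [[0, 0, 0], [0, 0, 0]]
  ]
}}

```text
time: 8.23
tool_pos: [581.5, 276.4, -2.3]
tcp_rot: [[-0.964, 0.267, 0.001], [0.267, 0.964, 0.0], [-0.001, 0.0, -1.0]]
ft_force: [-0.1, -1.0, 0.9]
grip_width: 0.356
```

Call:
{"method": "jog_arm", "body": {
  "moves": [
    [[0, 0, -0.1], [0, 0, 0]],
    [[0, 0, -0.1], [0, 0, 0]],
    [[0, 0, 0], [0, 0, 0]],
    [[0, 0, 0], [0, 0, 0]]
  ]
}}

```text
time: 8.57
tool_pos: [581.9, 276.4, -4.3]
tcp_rot: [[-0.964, 0.267, 0.001], [0.267, 0.964, 0.0], [-0.001, 0.001, -1.0]]
ft_force: [0.4, 1.1, 0.7]
grip_width: 0.354
```

Call:
{"method": "jog_arm", "body": {
  "moves": [
    [[0, 0, 0], [0, 0, 0]],
    [[0, 0, 0], [0, 0, 0]],
    [[0, 0, 0], [0, 0, 0]],
    [[0, 0, 1.5], [0, 0, 0]],
    [[0, 0, 3], [0, 0, 0]],
    [[0, 0, 3.5], [0, 0, 0]],
    [[0, 0, 2], [0, 0, 0]]
  ],
  "jaw": 5
}}

```text
time: 9.15
tool_pos: [582.3, 276.6, 98.5]
tcp_rot: [[-0.964, 0.267, 0.003], [0.267, 0.964, 0.001], [-0.003, 0.002, -1.0]]
ft_force: [0.0, 0.5, -0.1]
grip_width: 0.585
```

```bash
python3 look.py w7 small_pulley_c round_floor
```

```text
9.15 [582.3 276.6  98.5] [ 0.   0.5 -0.1] 0.585 yaw_y 74.5
small_pulley_c 0.75 [254.9 195.8] [581.9 275.2  10. ]
round_floor 0.78 [252.2 146.6] [544.2 283.5   3. ]
  sil 0.92 [546.5 283.1] [158.  158.1] 33.3
```

View pics/w7.png

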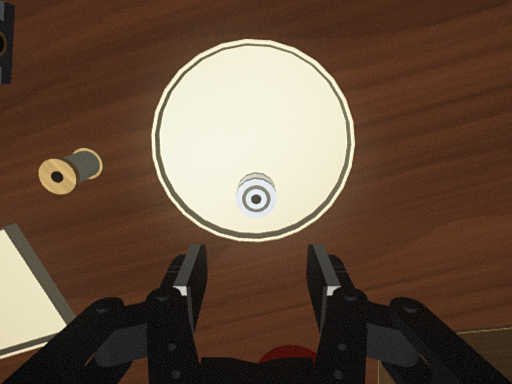

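Small pulley lies flat in the round tray at pixel (256,198). Next the bearing block, with a turn of -16.5°.

Call:
{"method": "jog_arm", "body": {
  "moves": [
    [[-2.2, -2.1, 0.5], [0, 0, -5.5]],
    [[-2.2, -2.1, 0.5], [0, 0, -5.5]],
    [[-2.2, -2.2, 0.5], [0, 0, -5.5]],
    [[-2.3, -2.2, 0], [0, 0, 0]],
    [[-2.3, -2.2, 0], [0, 0, 0]],
    [[-2.3, -2.2, 0], [0, 0, 0]],
    [[-2.2, -2.2, 0], [0, 0, 0]],
    [[0, 0, 0], [0, 0, 0]],
    [[0, 0, 0], [0, 0, 0]],
    [[0, 0, 0], [0, 0, 0]]
  ],
  "jaw": 6
}}

```text
time: 10.23
tool_pos: [424.0, 124.3, 109.4]
tcp_rot: [[-0.848, 0.53, -0.001], [0.53, 0.848, 0.0], [0.001, -0.0, -1.0]]
ft_force: [0.3, 0.4, 0.1]
grip_width: 0.701
```

```bash
python3 look.py w8 bearing_block_c
```

```text
10.2333 [424.  124.3 109.4] [0.3 0.4 0.1] 0.701 yaw_y 58.0
bearing_block_c 0.78 [256.3 191.1] [421.4 124.8  16. ]
  sil 0.78 [415.5 127.4] [30.1 51.9] 58.1
```

View pics/w8.png

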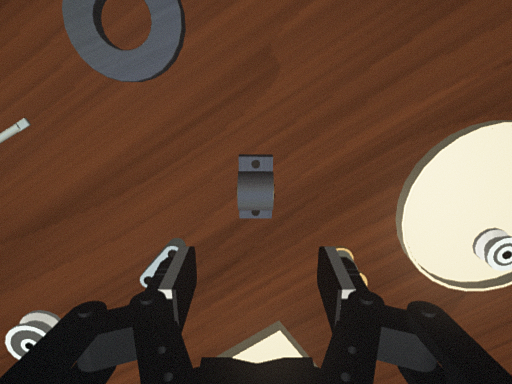

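Call:
{"method": "jog_arm", "body": {
  "moves": [
    [[-0.1, 0, -3], [0, 0, 0]],
    [[0, 0, -3.5], [0, 0, 0]],
    [[0, 0, -2.5], [0, 0, 0]],
    [[0, 0, -1.5], [0, 0, 0]],
    [[0, 0, -0.8], [0, 0, 0]],
    [[0, 0, -0.4], [0, 0, 0]],
    [[0, 0, 0], [0, 0, 0]],
    [[0, 0, 0], [0, 0, 0]]
  ]
}}

```text
time: 11.05
tool_pos: [424.4, 124.5, -6.1]
tcp_rot: [[-0.849, 0.529, 0.001], [0.529, 0.849, 0.0], [-0.001, 0.001, -1.0]]
ft_force: [0.5, 0.5, -0.4]
grip_width: 0.701
```

Call:
{"method": "jog_arm", "body": {
  "moves": [
    [[0, 0, 0], [0, 0, 0]],
    [[0, 0, 0], [0, 0, 0]],
    [[0, 0, 0], [0, 0, 0]],
    [[0, 0, 0], [0, 0, 0]],
    [[0, 0, 0], [0, 0, 0]],
    [[0, 0, 0], [0, 0, 0]]
  ],
  "jaw": 2
}}

```text
time: 11.55
tool_pos: [424.4, 124.3, -5.7]
tcp_rot: [[-0.848, 0.529, 0.002], [0.529, 0.848, 0.0], [-0.002, 0.002, -1.0]]
ft_force: [-0.4, -0.4, 6.4]
grip_width: 0.32
```

Call:
{"method": "jog_arm", "body": {
  "moves": [
    [[0, 0, 1], [0, 0, 0]],
    [[0, 0, 2.5], [0, 0, 0]],
    [[0, 0, 3.5], [0, 0, 0]],
    [[2.7, -1.5, 2], [0, 0, 0]],
    [[2.7, -1.5, 0], [0, 0, 0]],
    [[2.8, -1.5, 0], [0, 0, 0]],
    [[2.8, -1.6, 0], [0, 0, 0]],
    [[2.8, -1.6, 0], [0, 0, 0]],
    [[2.7, -1.5, 0], [0, 0, 0]],
    [[2.7, -1.5, 0], [0, 0, 0]]
  ]
}}

```text
time: 12.38
tool_pos: [616.0, 16.3, 82.9]
tcp_rot: [[-0.848, 0.53, -0.001], [0.53, 0.848, 0.0], [0.001, -0.0, -1.0]]
ft_force: [0.5, 0.3, -0.5]
grip_width: 0.322
```

Call:
{"method": "jog_arm", "body": {
  "moves": [
    [[0, 0, 0], [0, 0, 0]],
    [[0, 0, -2], [0, 0, 0]],
    [[0, 0, -2.5], [0, 0, 0]],
    [[0, 0, -2], [0, 0, 0]],
    [[0, 0, 0], [0, 0, 0]],
    [[0, 0, 0], [0, 0, 0]]
  ]
}}

```text
time: 12.88
tool_pos: [613.1, 17.5, 17.0]
tcp_rot: [[-0.848, 0.529, -0.004], [0.529, 0.848, 0.0], [0.004, -0.002, -1.0]]
ft_force: [0.1, -0.0, -0.9]
grip_width: 0.323
```

```bash
python3 look.py w9 square_floor
```

```text
12.8833 [613.1  17.5  17. ] [ 0.1 -0.  -0.9] 0.323 yaw_y 58.0
  sil 0.72 [618.7  11.7] [123.8 123. ] 3.5
```

View pics/w9.png

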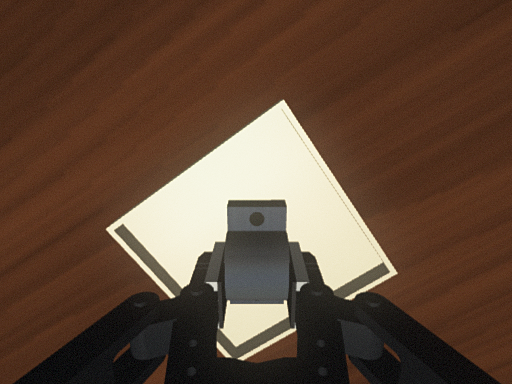

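Call:
{"method": "jog_arm", "body": {
  "moves": [
    [[0.1, -0.1, -0.9], [0, 0, 0]],
    [[0, 0, -0.6], [0, 0, 0]],
    [[0, 0, -0.3], [0, 0, 0]],
    [[0, 0, -0.2], [0, 0, 0]],
    [[0, 0, -0.15], [0, 0, 0]],
    [[0, 0, 0], [0, 0, 0]],
    [[0, 0, 0], [0, 0, 0]]
  ]
}}

```text
time: 13.62
tool_pos: [615.8, 16.3, -2.7]
tcp_rot: [[-0.848, 0.529, -0.0], [0.529, 0.848, 0.0], [0.0, -0.0, -1.0]]
ft_force: [-3.7, 0.1, 5.5]
grip_width: 0.317
```

Call:
{"method": "jog_arm", "body": {
  "moves": [
    [[0, 0, 0], [0, 0, 0]],
    [[0, 0, 0], [0, 0, 0]],
    [[0, 0, 0], [0, 0, 0]],
    [[0, 0, 1.5], [0, 0, 0]],
    [[0, 0, 3], [0, 0, 0]],
    [[0, 0, 3.5], [0, 0, 0]],
    [[0, 0, 3], [0, 0, 0]],
    [[0, 0, 0], [0, 0, 0]]
  ],
  "jaw": 4.5
}}

```text
time: 14.28
tool_pos: [621.1, 15.9, 113.8]
tcp_rot: [[-0.848, 0.529, 0.012], [0.529, 0.849, -0.001], [-0.011, 0.006, -1.0]]
ft_force: [0.6, 0.4, 1.1]
grip_width: 0.525
```

```bash
python3 look.py w10 bearing_block_c
```

```text
14.2833 [621.1  15.9 113.8] [0.6 0.4 1.1] 0.525 yaw_y 58.1
bearing_block_c 0.62 [251.4 182.4] [612.5  16.2  16. ]
  sil 0.6 [609.1  19.9] [30.4 53.6] 60.0
```

View pics/w10.png

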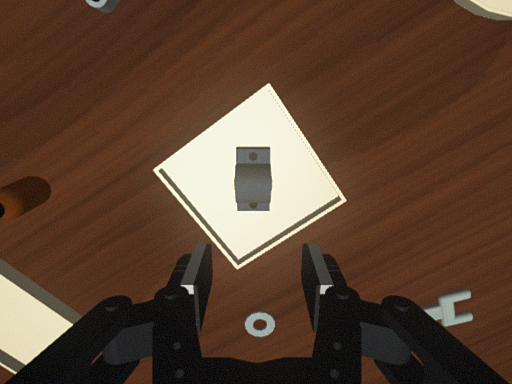

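The block stands in the square tray at pixel (253,180). Next the short link, with a turn of about -41.5°.

Call:
{"method": "jog_arm", "body": {
  "moves": [
    [[-2.9, 0, 0], [0, 0, -6.9]],
    [[-2.9, 0, 0], [0, 0, -6.9]],
    [[-3.0, 0, 0], [0, 0, -6.9]],
    [[-3.0, 0, 0], [0, 0, -6.9]],
    [[-3.0, 0, 0], [0, 0, -6.9]],
    [[-2.9, 0, 0], [0, 0, -7.0]],
    [[0, 0, 0], [0, 0, 0]],
    [[0, 0, 0], [0, 0, 0]],
    [[0, 0, 0], [0, 0, 0]]
  ]
}}

```text
time: 15.18
tool_pos: [439.2, 16.3, 105.9]
tcp_rot: [[-0.286, 0.958, -0.001], [0.958, 0.286, 0.0], [0.0, -0.001, -1.0]]
ft_force: [0.4, 0.5, -0.1]
grip_width: 0.528
```

```bash
python3 look.py w11 short_link_c
```

```text
15.1833 [439.2  16.3 105.9] [ 0.4  0.5 -0.1] 0.528 yaw_y 16.6
short_link_c 0.96 [256.2 190.6] [437.5  16.3   8. ]
  sil 0.63 [436.5  15.2] [16.  53.7] 16.0
  sil 0.49 [612.2  14.7] [125.5 120.7] 3.5
```

View pics/w11.png

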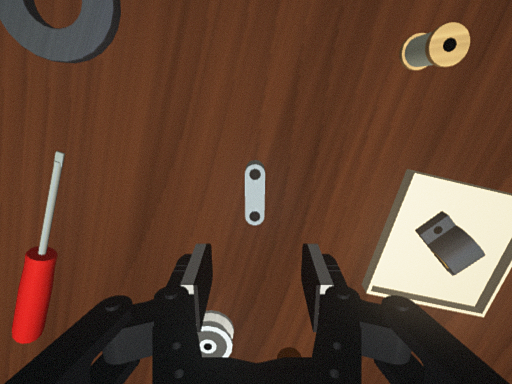

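Call:
{"method": "jog_arm", "body": {
  "moves": [
    [[-0.1, 0, -3], [0, 0, 0]],
    [[0, 0, -3.5], [0, 0, 0]],
    [[0, 0, -2.5], [0, 0, 0]],
    [[0, 0, -1.3], [0, 0, 0]],
    [[0, 0, -0.8], [0, 0, 0]],
    [[0, 0, -0.4], [0, 0, 0]],
    [[0, 0, 0], [0, 0, 0]],
    [[0, 0, 0], [0, 0, 0]]
  ]
}}

```text
time: 16.0
tool_pos: [439.4, 16.1, -7.7]
tcp_rot: [[-0.285, 0.959, 0.001], [0.959, 0.285, -0.0], [-0.001, 0.001, -1.0]]
ft_force: [-0.0, 0.4, 0.2]
grip_width: 0.527
```

Call:
{"method": "jog_arm", "body": {
  "moves": [
    [[0, 0, 0], [0, 0, 0]],
    [[0, 0, 0], [0, 0, 0]],
    [[0, 0, 0], [0, 0, 0]],
    [[0, 0, 0], [0, 0, 0]],
    [[0, 0, 0], [0, 0, 0]],
    [[0, 0, 0], [0, 0, 0]]
  ],
  "jaw": 0.8
}}

```text
time: 16.5
tool_pos: [439.5, 16.1, -7.2]
tcp_rot: [[-0.285, 0.959, 0.003], [0.959, 0.285, -0.0], [-0.001, 0.002, -1.0]]
ft_force: [-0.0, 0.1, 6.2]
grip_width: 0.176
```

Call:
{"method": "jog_arm", "body": {
  "moves": [
    [[0, 0, 1], [0, 0, 0]],
    [[0, 0, 3], [0, 0, 0]],
    [[0, 0, 4], [0, 0, 0]],
    [[0, 0, 4], [0, 0, 0]],
    [[0, 0, 0], [0, 0, 0]]
  ]
}}

```text
time: 16.92
tool_pos: [443.2, 15.8, 118.9]
tcp_rot: [[-0.285, 0.958, 0.012], [0.959, 0.285, -0.001], [-0.005, 0.011, -1.0]]
ft_force: [1.9, -0.7, -0.6]
grip_width: 0.174
```

Call:
{"method": "jog_arm", "body": {
  "moves": [
    [[1.8, -2.8, 0], [0, 0, 0]],
    [[1.8, -2.8, 0], [0, 0, 0]],
    [[1.8, -2.8, 0], [0, 0, 0]],
    [[1.8, -2.8, 0], [0, 0, 0]],
    [[1.8, -2.8, 0], [0, 0, 0]],
    [[1.8, -2.8, 0], [0, 0, 0]],
    [[1.8, -2.8, 0], [0, 0, 0]],
    [[1.8, -2.8, 0], [0, 0, 0]],
    [[1.8, -2.9, 0], [0, 0, 0]],
    [[1.7, -2.9, 0], [0, 0, 0]]
  ]
}}

```text
time: 17.75
tool_pos: [617.8, -267.1, 111.5]
tcp_rot: [[-0.285, 0.959, -0.0], [0.959, 0.285, 0.0], [0.0, 0.0, -1.0]]
ft_force: [0.2, 0.4, -1.4]
grip_width: 0.171
```

Call:
{"method": "jog_arm", "body": {
  "moves": [
    [[0, 0, -2], [0, 0, 0]],
    [[0, 0, -3], [0, 0, 0]],
    [[0, 0, -2], [0, 0, 0]],
    [[0, 0, -1], [0, 0, 0]],
    [[0, 0, 0], [0, 0, 0]],
    [[0, 0, 0], [0, 0, 0]]
  ]
}}

```text
time: 18.25
tool_pos: [616.9, -265.4, 31.7]
tcp_rot: [[-0.285, 0.959, -0.001], [0.959, 0.285, 0.001], [0.001, -0.001, -1.0]]
ft_force: [0.3, -0.2, -0.8]
grip_width: 0.176
```

```bash
python3 look.py w12 long_floor
```

```text
18.25 [ 616.9 -265.4   31.7] [ 0.3 -0.2 -0.8] 0.176 yaw_y 16.6
long_floor 0.7 [179.3 217.4] [ 568.2 -274.3    3. ]
  sil 0.92 [ 567.  -278.5] [192.7 104.6] 12.4
```

View pics/w12.png

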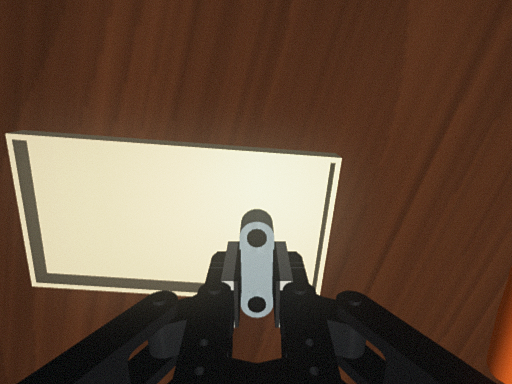

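Call:
{"method": "jog_arm", "body": {
  "moves": [
    [[-0.3, 0, -1.5], [0, 0, 0]],
    [[0, 0, -1], [0, 0, 0]],
    [[0, 0, -0.6], [0, 0, 0]],
    [[0, 0, -0.3], [0, 0, 0]],
    [[0, 0, -0.2], [0, 0, 0]],
    [[0, 0, 0], [0, 0, 0]],
    [[0, 0, 0], [0, 0, 0]]
  ]
}}

```text
time: 18.98
tool_pos: [614.7, -265.9, -3.8]
tcp_rot: [[-0.285, 0.959, 0.001], [0.959, 0.285, -0.0], [-0.001, 0.001, -1.0]]
ft_force: [0.1, -0.2, -0.7]
grip_width: 0.178
```

Call:
{"method": "jog_arm", "body": {
  "moves": [
    [[0, 0, 0], [0, 0, 0]],
    [[0, 0, 0], [0, 0, 0]],
    [[0, 0, 0], [0, 0, 0]],
    [[0, 0, 1.5], [0, 0, 0]],
    [[0, 0, 3], [0, 0, 0]],
    [[0, 0, 3.5], [0, 0, 0]],
    [[0, 0, 4], [0, 0, 0]],
    [[0, 0, 0], [0, 0, 0]]
  ],
  "jaw": 2.8
}}

```text
time: 19.65
tool_pos: [619.0, -268.3, 125.2]
tcp_rot: [[-0.285, 0.959, 0.013], [0.959, 0.285, -0.007], [-0.01, 0.01, -1.0]]
ft_force: [2.2, -0.4, 1.6]
grip_width: 0.328
```

```bash
python3 look.py w13 short_link_c long_floor
```

```text
19.65 [ 619.  -268.3  125.2] [ 2.2 -0.4  1.6] 0.328 yaw_y 16.5
short_link_c 0.71 [251.8 182.2] [ 614.6 -268.6    8. ]
  sil 0.89 [ 612.9 -267.2] [16.8 55.7] 16.8
long_floor 0.77 [200.6 171.8] [ 568.3 -273.7    3. ]
  sil 0.85 [ 567.8 -277.6] [190.2 102.4] 12.5
```

View pics/w13.png

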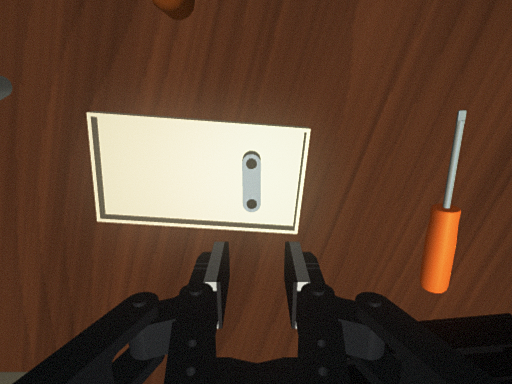

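The short link lies flat across the long tray at pixel (251,182). Now the long link, with a turn of -63°.

Call:
{"method": "jog_arm", "body": {
  "moves": [
    [[-2.7, 0, 0], [0, 0, -7.0]],
    [[-2.7, 0, 0], [0, 0, -7.0]],
    [[-2.7, 0, 0], [0, 0, -7.0]],
    [[-2.7, 0, 0], [0, 0, -7.0]],
    [[-2.6, 0, 0], [0, 0, -7.0]],
    [[-2.6, 0, 0], [0, 0, -7.0]],
    [[-2.7, -0.1, 0], [0, 0, -7.0]],
    [[-2.7, -0.1, 0], [0, 0, -7.0]],
    [[-2.7, -0.1, 0], [0, 0, -7.0]],
    [[0, 0, 0], [0, 0, 0]]
  ],
  "jaw": 4.5
}}

```text
time: 20.73
tool_pos: [367.3, -266.1, 113.4]
tcp_rot: [[0.729, 0.684, -0.007], [0.684, -0.729, 0.005], [-0.002, -0.008, -1.0]]
ft_force: [-0.0, 0.1, -0.6]
grip_width: 0.523
```

Call:
{"method": "jog_arm", "body": {
  "moves": [
    [[0, 0, 0], [0, 0, 0]],
    [[0, 0, 0], [0, 0, 0]]
  ]
}}

```text
time: 20.9
tool_pos: [373.2, -268.5, 115.0]
tcp_rot: [[0.724, 0.689, -0.001], [0.689, -0.724, 0.001], [0.0, -0.001, -1.0]]
ft_force: [0.4, 0.1, 0.5]
grip_width: 0.527
```

```bash
python3 look.py w14 long_link_c
```

```text
20.9 [ 373.2 -268.5  115. ] [0.4 0.1 0.5] 0.527 yaw_y -46.4
long_link_c 0.88 [328.8 277.8] [ 354.  -380.4    8. ]
long_link_c 0.66 [258.  187.1] [ 372.9 -269.2    8. ]
  sil 0.87 [ 356.1 -378.8] [25.9 79.8] 38.2
  sil 0.78 [ 373.1 -270.3] [80.1 17.6] 43.6
```

View pics/w14.png

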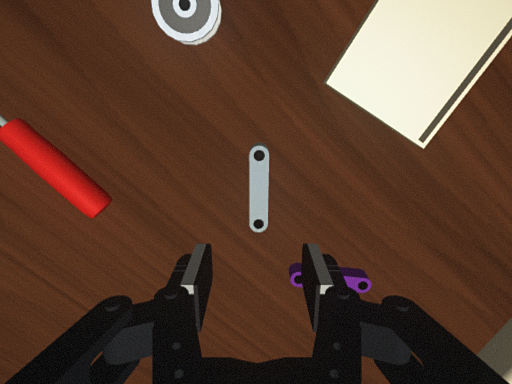

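Call:
{"method": "jog_arm", "body": {
  "moves": [
    [[0, 0, -3], [0, 0, 0]],
    [[0, 0, -3.5], [0, 0, 0]],
    [[0, 0, -3], [0, 0, 0]],
    [[0, 0, -1.6], [0, 0, 0]],
    [[0, 0, -0.8], [0, 0, 0]],
    [[0, 0, -0.4], [0, 0, 0]],
    [[0, 0, 0], [0, 0, 0]],
    [[0, 0, 0], [0, 0, 0]]
  ]
}}

```text
time: 21.72
tool_pos: [374.3, -269.5, -6.4]
tcp_rot: [[0.725, 0.689, 0.001], [0.689, -0.725, -0.001], [0.0, 0.002, -1.0]]
ft_force: [0.7, -0.1, -0.1]
grip_width: 0.527
```

Call:
{"method": "jog_arm", "body": {
  "moves": [
    [[0, 0, 0], [0, 0, 0]],
    [[0, 0, 0], [0, 0, 0]],
    [[0, 0, 0], [0, 0, 0]],
    [[0, 0, 0], [0, 0, 0]],
    [[0, 0, 0], [0, 0, 0]],
    [[0, 0, 0], [0, 0, 0]]
  ],
  "jaw": 0.8
}}

```text
time: 22.22
tool_pos: [374.3, -269.7, -6.1]
tcp_rot: [[0.725, 0.689, 0.002], [0.689, -0.725, -0.002], [0.0, 0.003, -1.0]]
ft_force: [-0.4, 0.6, 6.0]
grip_width: 0.175
```

Call:
{"method": "jog_arm", "body": {
  "moves": [
    [[0, 0, 1], [0, 0, 0]],
    [[0, 0, 3], [0, 0, 0]],
    [[0, 0, 4], [0, 0, 0]],
    [[3.1, -0.3, 1], [0, 0, 0]],
    [[3.2, -0.3, 0], [0, 0, 0]],
    [[3.2, -0.3, 0], [0, 0, 0]],
    [[3.2, -0.3, 0], [0, 0, 0]],
    [[3.1, -0.3, 0], [0, 0, 0]],
    [[0, 0, -2], [0, 0, 0]],
    [[0, 0, -3], [0, 0, 0]]
  ]
}}

```text
time: 23.05
tool_pos: [536.6, -286.2, 35.7]
tcp_rot: [[0.724, 0.69, 0.008], [0.69, -0.724, -0.006], [0.002, 0.01, -1.0]]
ft_force: [0.8, 0.2, -2.1]
grip_width: 0.173
```

Call:
{"method": "jog_arm", "body": {
  "moves": [
    [[0, 0, 0], [0, 0, 0]],
    [[0, 0, 0], [0, 0, 0]],
    [[0, 0, 0], [0, 0, 0]]
  ]
}}

```text
time: 23.3
tool_pos: [530.9, -283.7, 33.5]
tcp_rot: [[0.725, 0.689, -0.0], [0.689, -0.725, 0.0], [-0.0, -0.0, -1.0]]
ft_force: [-0.3, -0.4, -0.7]
grip_width: 0.174
```

```bash
python3 look.py w15 long_floor
```

```text
23.3 [ 530.9 -283.7   33.5] [-0.3 -0.4 -0.7] 0.174 yaw_y -46.5
long_floor 0.93 [292.5 170.4] [ 569.6 -275.4    3. ]
  sil 0.81 [ 568.  -277.8] [192.4 102.1] 12.2
```

View pics/w15.png

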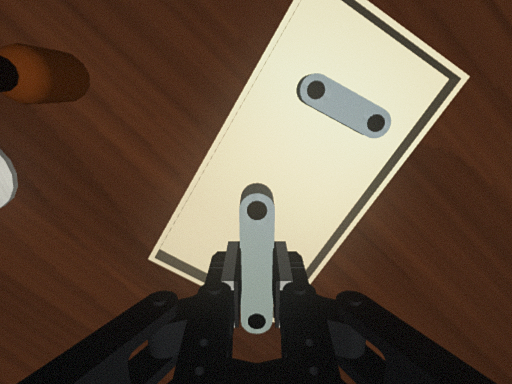

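Call:
{"method": "jog_arm", "body": {
  "moves": [
    [[0, 0, -1.5], [0, 0, 0]],
    [[0, 0, -1], [0, 0, 0]],
    [[0, 0, -0.6], [0, 0, 0]],
    [[0, 0, -0.3], [0, 0, 0]],
    [[0, 0, -0.2], [0, 0, 0]],
    [[0, 0, 0], [0, 0, 0]],
    [[0, 0, 0], [0, 0, 0]]
  ]
}}

```text
time: 24.03
tool_pos: [531.5, -284.0, -2.9]
tcp_rot: [[0.725, 0.689, 0.001], [0.689, -0.725, -0.0], [0.0, 0.001, -1.0]]
ft_force: [0.7, -1.0, -1.1]
grip_width: 0.173
```

Call:
{"method": "jog_arm", "body": {
  "moves": [
    [[0, 0, 0], [0, 0, 0]],
    [[0, 0, 0], [0, 0, 0]],
    [[0, 0, 0], [0, 0, 0]],
    [[0, 0, 1.5], [0, 0, 0]],
    [[0, 0, 3], [0, 0, 0]],
    [[0, 0, 3.5], [0, 0, 0]],
    [[0, 0, 4], [0, 0, 0]],
    [[0, 0, 0], [0, 0, 0]]
  ],
  "jaw": 2.8
}}

```text
time: 24.7
tool_pos: [535.8, -286.7, 125.4]
tcp_rot: [[0.725, 0.689, 0.011], [0.689, -0.725, -0.008], [0.003, 0.013, -1.0]]
ft_force: [1.7, -0.7, 0.9]
grip_width: 0.327
```

```bash
python3 look.py w16 long_link_c big_pulley_c oil_c
```

```text
24.7 [ 535.8 -286.7  125.4] [ 1.7 -0.7  0.9] 0.327 yaw_y -46.5
long_link_c 0.68 [202.9 360.5] [ 350.  -383.8    8. ]
long_link_c 0.66 [250.  187.4] [ 529.4 -285.8    8. ]
  sil 0.77 [ 529.4 -284.6] [79.4 17.6] 42.6
  sil 0.69 [ 379.2 -392.6] [14.9 23.3] 37.3
big_pulley_c 0.75 [ 46.6 149. ] [ 437.  -137.1   11. ]
  sil 0.44 [ 530.2 -283.4] [78.  16.4] 43.7
oil_c 0.65 [105.1  82.7] [ 520.9 -149.    32.5]
  sil 0.91 [ 525.8 -153.1] [23.1 42.8] 43.5
```

View pics/w16.png

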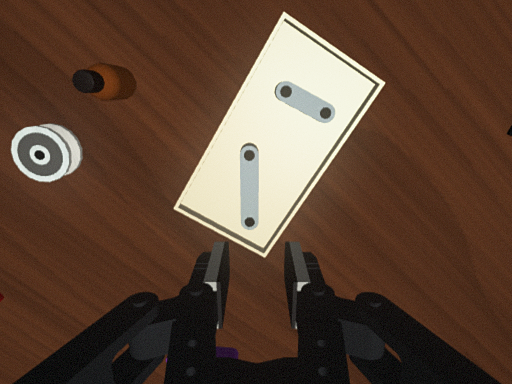

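Both links lie flat and apart, the long one at pixel (249,188) and the short one at (305,102). Next the big pulley. I turn the jaws to about 75° so they stay clear of the oil bottle and suit the placing.

Call:
{"method": "jog_arm", "body": {
  "moves": [
    [[-1.6, 2.4, 0], [0, 0, 7]],
    [[-1.6, 2.4, 0], [0, 0, 7]],
    [[-1.5, 2.4, 0], [0, 0, 7]],
    [[-1.5, 2.4, 0], [0, 0, 7]],
    [[-1.5, 2.5, 0], [0, 0, 7]],
    [[-1.6, 2.4, 0], [0, 0, 7]],
    [[0, 0, 0], [0, 0, 7]],
    [[0, 0, 0], [0, 0, 7]],
    [[0, 0, 0], [0, 0, 7]],
    [[0, 0, 0], [0, 0, 7]]
  ],
  "jaw": 7
}}

```text
time: 25.88
tool_pos: [437.3, -138.1, 115.7]
tcp_rot: [[-0.405, 0.914, -0.002], [0.914, 0.405, 0.001], [0.002, -0.001, -1.0]]
ft_force: [0.0, -0.6, -0.0]
grip_width: 0.817
```

Call:
{"method": "jog_arm", "body": {
  "moves": [
    [[0, 0, 0], [0, 0, 7]],
    [[0, 0, 0], [0, 0, 7]],
    [[0, 0, 0], [0, 0, 7]],
    [[0, 0, 0], [0, 0, 7]],
    [[0, 0, 0], [0, 0, 7]],
    [[0, 0, 0], [0, 0, 7]],
    [[0, 0, 0], [0, 0, 7]],
    [[0, 0, 0], [0, 0, 2]],
    [[0, 0, 0], [0, 0, 0]],
    [[0, 0, 0], [0, 0, 0]]
  ]
}}

```text
time: 26.72
tool_pos: [437.6, -138.4, 115.9]
tcp_rot: [[-0.964, 0.268, -0.002], [0.268, 0.964, 0.001], [0.002, 0.0, -1.0]]
ft_force: [1.3, -0.2, 0.2]
grip_width: 0.822
```

```bash
python3 look.py w17 big_pulley_c
```

```text
26.7167 [ 437.6 -138.4  115.9] [ 1.3 -0.2  0.2] 0.822 yaw_y 74.5
big_pulley_c 0.56 [254.2 189.8] [ 436.8 -140.6   11. ]
  sil 0.57 [ 435.  -138.9] [46.2 50. ] 74.5
```

View pics/w17.png

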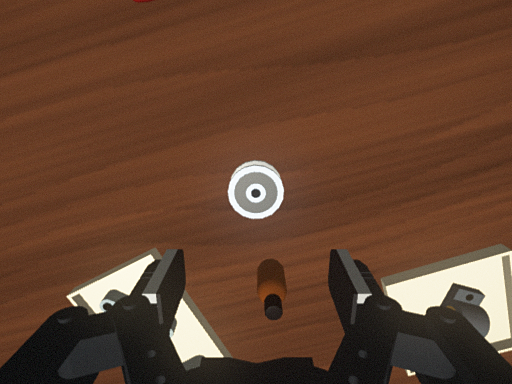

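Call:
{"method": "jog_arm", "body": {
  "moves": [
    [[0, 0, -3], [0, 0, 0]],
    [[0, 0, -3.5], [0, 0, 0]],
    [[0, 0, -3], [0, 0, 0]],
    [[0, 0, -1.6], [0, 0, 0]],
    [[0, 0, -0.8], [0, 0, 0]],
    [[0, 0, -0.5], [0, 0, 0]],
    [[0, 0, 0], [0, 0, 0]],
    [[0, 0, 0], [0, 0, 0]]
  ]
}}

```text
time: 27.53
tool_pos: [439.2, -139.2, -6.4]
tcp_rot: [[-0.964, 0.267, 0.001], [0.267, 0.964, -0.001], [-0.002, -0.0, -1.0]]
ft_force: [-0.3, 0.0, 0.2]
grip_width: 0.816
```

Call:
{"method": "jog_arm", "body": {
  "moves": [
    [[0, 0, 0], [0, 0, 0]],
    [[0, 0, 0], [0, 0, 0]],
    [[0, 0, 0], [0, 0, 0]],
    [[0, 0, 0], [0, 0, 0]],
    [[0, 0, 0], [0, 0, 0]],
    [[0, 0, 0], [0, 0, 0]]
  ],
  "jaw": 3.8
}}

```text
time: 28.03
tool_pos: [439.5, -139.3, -5.8]
tcp_rot: [[-0.964, 0.267, 0.003], [0.267, 0.964, -0.001], [-0.003, -0.0, -1.0]]
ft_force: [0.2, 0.7, 5.9]
grip_width: 0.518
```

Call:
{"method": "jog_arm", "body": {
  "moves": [
    [[0, 0, 1], [0, 0, 0]],
    [[0, 0, 3], [0, 0, 0]],
    [[0, 0, 4], [0, 0, 0]],
    [[0, 0, 4], [0, 0, 0]],
    [[0.4, 3.3, 0], [0, 0, 0]],
    [[0.6, 3.6, 0], [0, 0, 0]],
    [[0.6, 3.6, 0], [0, 0, 0]],
    [[0.6, 3.6, 0], [0, 0, 0]],
    [[0.6, 3.6, 0], [0, 0, 0]],
    [[0.6, 3.6, 0], [0, 0, 0]]
  ]
}}

```text
time: 28.87
tool_pos: [472.6, 76.0, 113.6]
tcp_rot: [[-0.964, 0.267, 0.002], [0.267, 0.964, 0.0], [-0.002, 0.0, -1.0]]
ft_force: [0.0, 0.5, -1.1]
grip_width: 0.518
```

Call:
{"method": "jog_arm", "body": {
  "moves": [
    [[0.7, 3.6, 0], [0, 0, 0]],
    [[0.7, 3.6, 0], [0, 0, 0]],
    [[0.7, 3.6, 0], [0, 0, 0]],
    [[0.7, 3.6, 0], [0, 0, 0]],
    [[0.7, 3.6, 0], [0, 0, 0]],
    [[0.6, 4.0, 0], [0, 0, 0]],
    [[0, 0, -2.5], [0, 0, 0]],
    [[0, 0, -3], [0, 0, 0]],
    [[0, 0, -2], [0, 0, 0]],
    [[0, 0, 0], [0, 0, 0]]
  ]
}}

```text
time: 29.7
tool_pos: [509.6, 293.1, 33.6]
tcp_rot: [[-0.964, 0.266, -0.007], [0.266, 0.964, -0.003], [0.006, -0.005, -1.0]]
ft_force: [-1.0, -0.5, -1.3]
grip_width: 0.518
```

Call:
{"method": "jog_arm", "body": {
  "moves": [
    [[0, 0, 0], [0, 0, 0]],
    [[0, 0, 0], [0, 0, 0]]
  ]
}}

```text
time: 29.87
tool_pos: [514.2, 294.5, 39.3]
tcp_rot: [[-0.964, 0.267, 0.002], [0.267, 0.964, 0.001], [-0.002, 0.001, -1.0]]
ft_force: [0.5, 0.0, -0.1]
grip_width: 0.524
```

```bash
python3 look.py w18 small_pulley_c round_floor
```

```text
29.8667 [514.2 294.5  39.3] [ 0.5  0.  -0.1] 0.524 yaw_y 74.5
small_pulley_c 0.74 [254.3 321.1] [583.8 273.5  10. ]
  sil 0.87 [586.6 275. ] [32.5 31.3] 74.6
  sil 0.6 [548.4 285.2] [160.7 153.7] 23.5
```

View pics/w18.png

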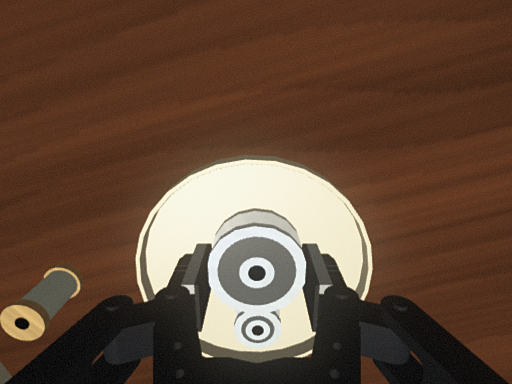

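Call:
{"method": "jog_arm", "body": {
  "moves": [
    [[0, 0, -1.5], [0, 0, 0]],
    [[0, 0, -1.2], [0, 0, 0]],
    [[0, 0, -0.8], [0, 0, 0]],
    [[0, 0, -0.4], [0, 0, 0]],
    [[0, 0, -0.2], [0, 0, 0]],
    [[0, 0, 0], [0, 0, 0]],
    [[0, 0, 0], [0, 0, 0]]
  ]
}}

```text
time: 30.7
tool_pos: [513.8, 294.5, -2.6]
tcp_rot: [[-0.964, 0.267, 0.001], [0.267, 0.964, 0.001], [-0.001, 0.001, -1.0]]
ft_force: [0.3, -0.2, -0.5]
grip_width: 0.52
```

Call:
{"method": "jog_arm", "body": {
  "moves": [
    [[0, 0, 0], [0, 0, 0]],
    [[0, 0, 0], [0, 0, 0]],
    [[0, 0, 0], [0, 0, 0]],
    [[0, 0, 0], [0, 0, 0]],
    [[0, 0, 1.5], [0, 0, 0]],
    [[0, 0, 3], [0, 0, 0]],
    [[0, 0, 3.5], [0, 0, 0]],
    [[0, 0, 4], [0, 0, 0]]
  ],
  "jaw": 5.8
}}

```text
time: 31.37
tool_pos: [511.7, 293.5, 116.4]
tcp_rot: [[-0.964, 0.267, -0.003], [0.267, 0.964, -0.001], [0.003, -0.002, -1.0]]
ft_force: [0.8, 0.1, -0.3]
grip_width: 0.679
```

Call:
{"method": "jog_arm", "body": {
  "moves": [
    [[-1, 3, 2], [0, 0, 0]],
    [[-2, 3, 2], [0, 0, 0]],
    [[-2, 3, 2], [0, 0, 0]],
    [[-2, 3, 2], [0, 0, 0]],
    [[-2, 3, 2], [0, 0, 0]],
    [[-1, 2, 0], [0, 0, 0]],
    [[0, 0, 0], [0, 0, 0]],
    [[0, 0, 0], [0, 0, 0]]
  ]
}}

```text
time: 32.03
tool_pos: [412.6, 465.2, 216.7]
tcp_rot: [[-0.964, 0.264, 0.001], [0.264, 0.964, 0.0], [-0.001, 0.0, -1.0]]
ft_force: [-0.4, -0.6, -0.1]
grip_width: 0.678
```

```bash
python3 look.py w19 big_pulley_c; python3 - <<'E'
from h import *
for c in("scene","top"):
    im=camera(c);cv2.imwrite(f"pics/{c}_end.png",im)
    for n in Z:
        for r in landmark_of(n,c)[:2]: print(c,n,round(r["conf"],2),ray(c,r["location"],Z[n]+(0 if n in("oil_c","spool_c") or "floor" in n else 3)).round(1))
E
```

```text
32.0333 [412.6 465.2 216.7] [-0.4 -0.6 -0.1] 0.678 yaw_y 74.7
big_pulley_c 0.92 [149.3 269.7] [512.1 293.4  11. ]
  sil 0.55 [504.7 291.3] [31.7 58.7] 43.4
scene big_pulley_c 0.63 [505.  303.4  14. ]
scene small_pulley_c 0.72 [568.  280.5  13. ]
scene small_pulley_c 0.67 [ 508.  -130.2   13. ]
scene long_link_c 0.79 [ 529.2 -281.    11. ]
scene long_link_c 0.78 [ 367.2 -376.4   11. ]
scene short_link_c 0.58 [ 605.6 -264.2   11. ]
scene bearing_block_c 0.63 [613.8  24.7  19. ]
scene bearing_block_c 0.37 [579.8 268.5  19. ]
scene round_floor 0.95 [548.4 281.1   3. ]
scene long_floor 0.68 [ 566.9 -273.7    3. ]
scene long_floor 0.4 [548.5 281.9   3. ]
scene oil_c 0.66 [ 520.2 -138.6   32.5]
scene spool_c 0.65 [518.3 154.5  22. ]
top big_pulley_c 0.69 [517.5 300.   14. ]
top small_pulley_c 0.72 [523.9 156.2  13. ]
top small_pulley_c 0.44 [589.  278.6  13. ]
top long_link_c 0.81 [ 361.5 -376.4   11. ]
top long_link_c 0.72 [ 530.7 -281.4   11. ]
top short_link_c 0.74 [ 624.5 -262.9   11. ]
top bearing_block_c 0.6 [617.4  15.6  19. ]
top round_floor 0.69 [545.7 285.4   3. ]
top long_floor 0.57 [ 571.7 -277.1    3. ]
top square_floor 0.87 [615.1  25.6   3. ]
top oil_c 0.47 [ 522.  -147.    32.5]
top spool_c 0.63 [519.7 155.4  22. ]
```

View pics/scene_end.png

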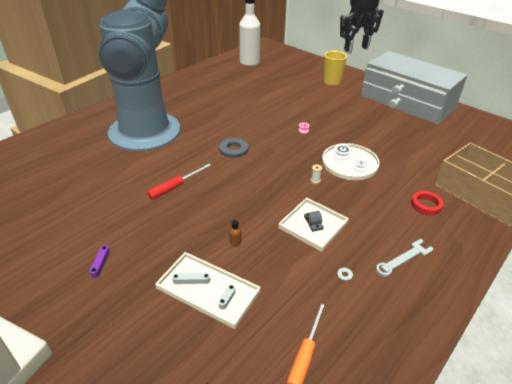

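View pics/top_end.png

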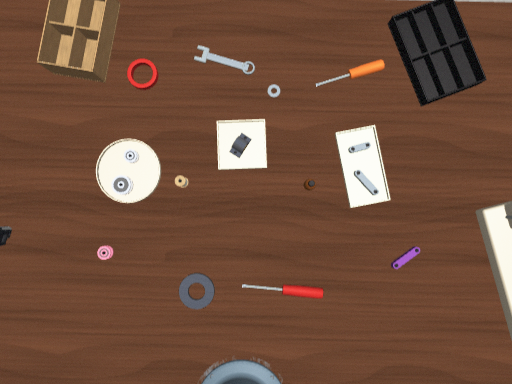

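```bash
python3 - <<'E'
import cv2
im=cv2.imread("pics/scene_end.png")
a=cv2.resize(im[135:185,310:390],(400,250),interpolation=cv2.INTER_CUBIC)
b=cv2.resize(im[195:255,270:366],(400,250),interpolation=cv2.INTER_CUBIC)
c=cv2.resize(im[250:330,150:270],(600,340),interpolation=cv2.INTER_CUBIC)
d=cv2.copyMakeBorder(c,0,0,100,100,cv2.BORDER_CONSTANT)
cv2.imwrite("pics/fin.png",cv2.vconcat([cv2.hconcat([a,b]),d]))
E
```

```text
(no output)
```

View pics/fin.png

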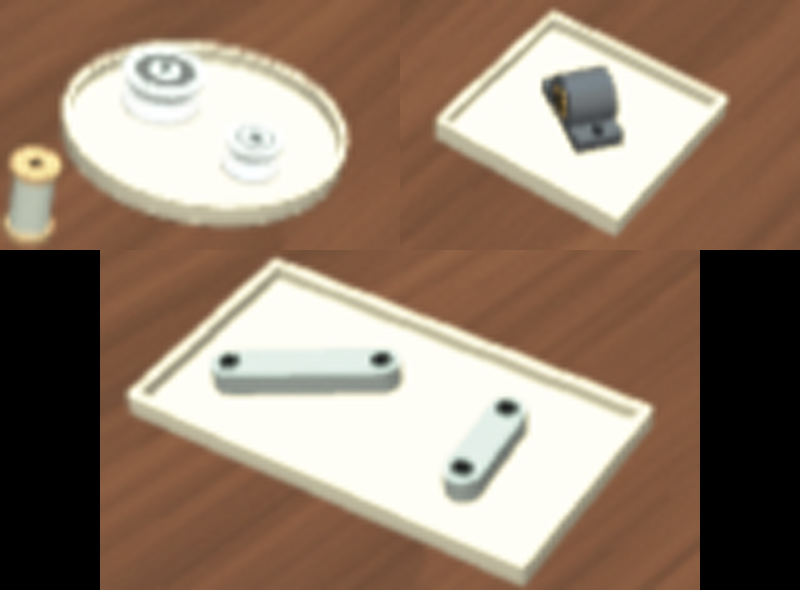

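All five parts lie flat inside their trays, clear of the rims and of each other. The bottle and spool still stand in place, and the arm is clear at (413,465,217).

```bash
python3 -c "
from workcell import *
print(finish_job(), observe()['time'])"
```

```text
the job is handed in; nothing more can be done
the job is handed in; nothing more can be done
```

The job is handed in at about 32.5 s on the robot's clock, inside the 115 s limit. Both pulleys are in the round tray, both links in the long tray, and the bearing block stands on its foot in the square tray. `finish_job()` gives no verdict, so I only have my own last checks.

- **Final pictures:** the enlarged scene view and the top view show every part flat on its tray floor, apart from the others and off the rims. The pink pulley and purple link were left alone. The arm was lifted clear with no contact force.
- **Bystanders:** no contact with the bottle or spool was seen. The bottle's final positions match the first ones within about 2 mm. The spool's differ by 7–10 mm, which is about the networks' scatter, and it still stands upright in the same place.
- **Disagreements:**
    - The fingertips were about 28 mm shorter than the text says. The first grasp on the small pulley closed on nothing, and I then worked from the tip position I measured.
    - The networks also gave some false labels, such as "small pulley" on the spool and on the bottle. I discarded these against the pictures.

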